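Return the lab's bottles to their drip dishes

ROBOT

A 7-joint arm with a two-finger parallel gripper is mounted at the origin on a cart in front of the work surface, level with it; the furniture and walls round the work are solid. World frame = base frame: x ahead of the robot, y to its left, z up, the work surface at z = 0. Lengths are in mm, angles in rad, forces in N, time in s.
With the tool pointing down it reaches from about 400 to 850 mm from the base axis. Payload 6.9 kg.
Tool frame: the origin (TCP) lies on the mounting face of the last link; the fingertips stand 173 mm ahead of it and the grasp point (between the pads) lies 155 mm ahead of it (bot.tips_ahead is the distance from the TCP to the fingertips, in mm); z points along the fingers, y is the direction in which the jaws open and shut (so a half turn about z gives the same grasp; the last joint's range is limited). The gripper opens to 85 mm and grips with 20 to 120 N. Pads are 22 mm wide; open, the fingers measure 114 mm over their backs; the gripper's body (76 mm by 85 mm) begins 54 mm behind the grasp point. The pads swing forward as they close: fully open they stand 13 mm farther back than shut.
Start: joints at [1.438, 0.507, -0.238, 1.5, 0.126, 1.149, -0.155], TCP at [147.806, -607.265, 404.675] pointing down, gripper open.
Joint ranges: [-3.08, 3.08], [-0.24, 2.05], [-1.43, 1.35], [0, 2.5], [-1.52, 4.66], [0.17, 1.96], [-2.89, 2.89]. Speed limits (rad/s): [2.39, 2.39, 3.14, 3.14, 3.14, 3.14, 3.14].

INTERFACE

Orientations are given as a 3x3 rotation matrix whose columns are the frame's x, y, z axes.
In Python, from cell import bot, imaging, outline_of, place_of gives the robot as it stands. The module is installed in compiled form; this text tells all that it offers.
- The arm moves only by the tool arm_command, never from a script. Its argument "plan" is a list that holds one entry, the list of rows, each a list of 7 numbers: the shift along the tool's x, y, z in mm, then the turn, a rotation vector about the tool's x, y, z in rad, then the gripper command: -1 is shut, 1 is fully open, values between are in proportion. In form: [[[dx, dy, dz, rx, ry, rz, claw], ...]]. A call has 1 to 20 rows; each row shifts and turns the commanded pose from where the row before left it, along the tool's axes as they then stand; what a row does not reach is not made up. A row lasts 1/12 s, in which the tool goes at most 41.7 mm and 7.16 degrees, less where a joint would pass 70% of its speed; a pose out of reach is approached as far as the arm can. A call with a gripper value outside its range is refused whole. The fingers move at their own pace and stop on an object; "grip_force" is the grip in N (left out, the last holds). Time passes only in rows, so rows that do not move let the fingers close. It gives the time, the measured TCP pose, the force and the opening at its end, in the units of the state.
- bot.state(): the state, without advancing time (a new reading comes with each control period).
- imaging.read_camera(name): name is "side" or "top"; returns the picture (480x640x3 uint8, red, green, blue); there is no depth.
- imaging.camera_model(name): a dict with "fx", "fy", "cx", "cy" (pixels), "R" (3x3) and "t" (3): a world point X has camera coordinates R X + t. Camera axes: x right, y down, z forward; pixel columns grow to the right and rows downward; lengths in mm; the calibration is good to about 2 mm. A picture is of the moment at which its call begins. camera_model takes no time and is no camera call.
- bot.close_job(): hands the job in, once; it reports no verdict.
Trained networks look in the newest picture that a camera, given by its name, has taken for a name from the list of things; names that differ only in an ending like _2 or _b are one class to them, and where a whole thing is asked for, a point or a joint stands for the part that bears it (a point fixed in the world has none). Each returns a list of dicts, best first, with "p" (0 to 1); they miss things now and then, are a little off and sometimes report something else, mostly with a low value. They report only what shows in the picture. A call takes as long as a camera call. They do not tell look-alikes from the thing itself.
- outline_of(thing, camera): "pixels" (480x640 bool, what is visible of it) and "bbox" ([left, top, right, bottom] in pixels, round what is visible of it).
- place_of(thing, camera): "centre" ([column, row] in pixels: a listed point, or the origin of a listed thing).
The state is a dict: "time": time; "joint_pos": joint angles; "dq": joint speeds; "tau": joint torques, N m; "position": TCP position; "tcp_rot": TCP orientation; "force": force on the tool from outside, world axes, zero at the start; "moment": the same for the moment, N m; "opening": finger opening in mm.
Only numpy, scipy, OpenCV 4.12 (cv2) and the standard library are available. Lean on these libraries where they do the work, as an engineer would, in place of code of your own. Each camera call takes 0.05 s, during which the arm holds its last target.

TASK

Four screw-cap bottles have been left about the open bench in front of the raised shelf and to its left (the far bottle by the plants at the right end is not one of them). Stand each one upright in the round steel drip dish made for its size, flat on the pad inside the rim: the smallest bottle in the smallest dish, the next size in the next dish, and so on up to the largest bottle in the largest dish. Do not tip any bottle over, and leave the round jar beside the jaw model and the small glass dish where they are.

Things in the scene. Friction and masses are not known exactly. Their poses are not given: they have to be found in the camera images.
- bottle_xs_center (a point): the smallest of the four round screw-cap bottles (yellow with a red cap): 28 mm in diameter, 62 mm high in all; its body, straight-sided with a rounded shoulder at the top, is the part to grasp and reaches 53 mm above its underside. Stands upright and loose on the open bench in front of the raised shelf or to its left. This point is on its axis, half-way up (31 mm above its underside); z is up along the bottle
- bottle_s_center (a point): the second smallest of the four round screw-cap bottles (white with a blue cap): 36 mm in diameter, 78 mm high in all; its body, straight-sided with a rounded shoulder at the top, is the part to grasp and reaches 67 mm above its underside. Stands upright and loose on the open bench in front of the raised shelf or to its left. This point is on its axis, half-way up (39 mm above its underside); z is up along the bottle
- bottle_m_center (a point): the second largest of the four round screw-cap bottles (dark brown with a black cap): 42 mm in diameter, 92 mm high in all; its body, straight-sided with a rounded shoulder at the top, is the part to grasp and reaches 79 mm above its underside. Stands upright and loose on the open bench in front of the raised shelf or to its left. This point is on its axis, half-way up (46 mm above its underside); z is up along the bottle
- bottle_l_center (a point): the largest of the four round screw-cap bottles (white with a white cap): 54 mm in diameter, 128 mm high in all; its body, straight-sided with a rounded shoulder at the top, is the part to grasp and reaches 110 mm above its underside. Stands upright and loose on the open bench in front of the raised shelf or to its left. This point is on its axis, half-way up (64 mm above its underside); z is up along the bottle
- dish_xs: the smallest of the four round steel drip dishes, shallow, with a dark rubber pad inside: 52 mm across outside, 46 mm inside the rim, rim 10 mm high, fixed to the bench. Origin at the centre of its underside, on the bench; the pad on which a bottle stands is 4 mm above it
- dish_s: the second smallest of the four round steel drip dishes, shallow, with a dark rubber pad inside: 65 mm across outside, 59 mm inside the rim, rim 10 mm high, fixed to the bench. Origin at the centre of its underside, on the bench; the pad on which a bottle stands is 4 mm above it
- dish_m: the second largest of the four round steel drip dishes, shallow, with a dark rubber pad inside: 78 mm across outside, 72 mm inside the rim, rim 10 mm high, fixed to the bench. Origin at the centre of its underside, on the bench; the pad on which a bottle stands is 4 mm above it
- dish_l: the largest of the four round steel drip dishes, shallow, with a dark rubber pad inside: 92 mm across outside, 86 mm inside the rim, rim 10 mm high, fixed to the bench. Origin at the centre of its underside, on the bench; the pad on which a bottle stands is 4 mm above it
- jar_center (a point): bystander: a round white jar with a wide screw lid (not a bottle), 63 mm in diameter, 58 mm high, loose on the bench beside the red-gummed jaw model at the right; this point is its centre, half-way up
- dappen_center (a point): bystander: a small clear eight-sided glass dish, 31 mm wide, 26 mm high, loose on the bench left of the raised shelf's front; this point is its centre, half-way up
Mind the look-alikes: they are no part of the job. Leave any green look-alike of the dish_m alone.

How it is judged:
By the outcome, as a careful person would: the job done as asked, in the order asked, and still so for the second after the job is handed in, with the robot touching nothing.
It also fails if it takes over 102 s, if anything falls off the work surface, if the arm or the gripper's body presses on something with over 40 N, if the wrist force passes 120 N, or if a joint passes its speed limit or range.

## Working session

There is one attempt and no reset: what is moved stays moved. The work goes in short steps, Python scripts to look and compute and a tool call to move; the robot and the scene stay as the last step left them, time stands still between calls to the robot, and variables do not carry over. Pictures are saved under pics/ and viewed, and the job is handed in when it is done.

Besides the shell and the picture viewer there is one more tool, called after ">>>" as name(argument=value, ...) on one line, values as JSON. arm_command: Moves the arm, as the interface text tells. Its arguments: {"type":"object","properties":{"plan":{"type":"array"},"grip_force":{"type":"number"}},"required":["plan"]}

```bash
mkdir -p pics; ls
python3 - <<'E'
from cell import bot, imaging, outline_of, place_of
import cv2, numpy as np
s=bot.state()
for k in s: print(k, np.round(s[k],3).tolist())
for c in ("side","top"):
    im=imaging.read_camera(c); cv2.imwrite(f"pics/{c}0.png",im[:,:,::-1])
    m=imaging.camera_model(c); print(c,{k:np.round(v,3).tolist() for k,v in m.items()})
E
```

```text
pics
time 0.0
joint_pos [1.437, 0.508, -0.238, 1.501, 0.126, 1.149, -0.155]
dq [-0.001, -0.001, -0.0, 0.001, 0.001, 0.002, 0.001]
tau [-0.001, -62.06, -2.187, -24.965, 0.013, 0.012, -0.0]
position [147.73, -607.09, 403.81]
tcp_rot [[0.972, 0.237, -0.0], [0.237, -0.972, 0.002], [-0.0, -0.002, -1.0]]
force [-0.537, -0.325, -0.781]
moment [-0.014, -0.038, 0.035]
opening 85.526
side {'fx': 457.791, 'fy': 457.791, 'cx': 324.125, 'cy': 235.884, 'R': [[0.998, 0.064, -0.015], [0.025, -0.579, -0.815], [-0.061, 0.813, -0.579]], 't': [-556.825, 44.206, 1138.229]}
top {'fx': 491.513, 'fy': 491.513, 'cx': 319.933, 'cy': 239.46, 'R': [[0.018, -1.0, 0.026], [-0.996, -0.02, -0.082], [0.083, -0.024, -0.996]], 't': [-33.86, 549.061, 1117.513]}
```

View pics/side0.png

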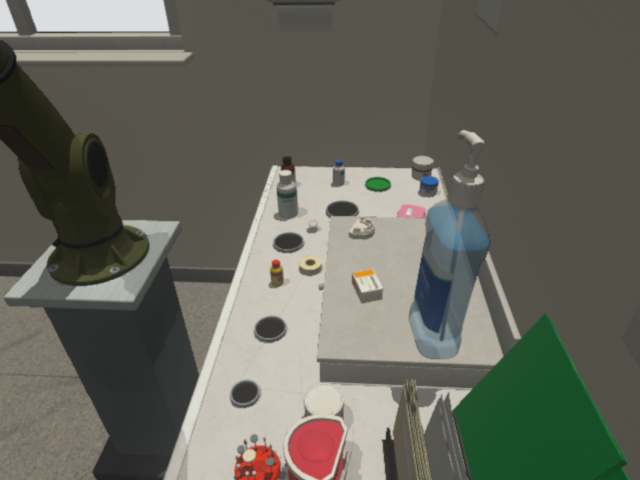

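View pics/top0.png

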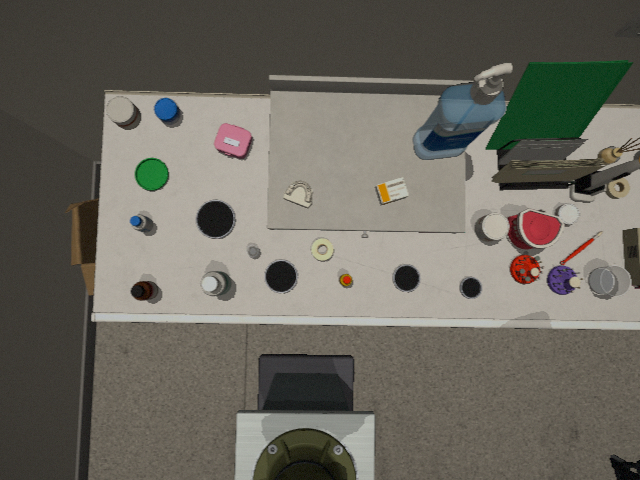

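The top view shows the steel dishes at about (471,287), (406,278), (281,276) and (216,219). The bottles are at xs (346,281), s (139,222), m (143,290) and l (213,284). The green look-alike dish is at (152,174). The side view agrees.

```bash
cat > h.py <<'E'
from cell import bot, imaging, outline_of, place_of
import cv2, numpy as np
def ray(c,px):
    m=imaging.camera_model(c);R=np.array(m["R"]);t=np.array(m["t"])
    d=np.array([(px[0]-m["cx"])/m["fx"],(px[1]-m["cy"])/m["fy"],1]); return -R.T@t, R.T@d
def onz(c,px,z):
    o,d=ray(c,px); return o+d*(z-o[2])/d[2]
def proj(c,X):
    m=imaging.camera_model(c);p=np.array(m["R"])@np.array(X)+np.array(m["t"])
    return np.array([m["fx"]*p[0]/p[2]+m["cx"],m["fy"]*p[1]/p[2]+m["cy"]])
def tri(p1,p2):
    o1,d1=ray("top",p1);o2,d2=ray("side",p2)
    A=np.stack([d1,-d2],1);s=np.linalg.lstsq(A,o2-o1,rcond=None)[0]
    a=o1+s[0]*d1;b=o2+s[1]*d2; return (a+b)/2,np.linalg.norm(a-b)
H=dict(bottle_xs_center=31,bottle_s_center=39,bottle_m_center=46,bottle_l_center=64,dish_xs=0,dish_s=0,dish_m=0,dish_l=0,jar_center=29,dappen_center=13)
E
python3 - <<'E'
from h import *
for c in ("side","top"): imaging.read_camera(c)
for k,z in H.items():
    P={}
    for c in ("top","side"):
        r=place_of(k,c)
        for q in r[:3]: print(k,c,np.round(q["p"],2),np.round(q["centre"],1),np.round(onz(c,q["centre"],z),1))
        if r:P[c]=r[0]["centre"]
    if len(P)==2: a,e=tri(P["top"],P["side"]);print("   tri",np.round(a,1),round(e,1))
print(bot.state()["time"])
E
```

```text
bottle_xs_center top 0.43 [345.6 279.4] [458.3 -83.6  31. ]
bottle_xs_center side 0.8 [277.4 270.2] [458.7 -80.6  31. ]
bottle_xs_center side 0.74 [323.3 412.4] [ 585.  -431.1   31. ]
   tri [458.8 -83.4  33.2] 1.0
bottle_s_center top 0.9 [140.7 224.6] [573.9 385.   39. ]
bottle_s_center side 0.8 [337.2 172.3] [573.9 379.1  39. ]
   tri [574.  386.1  35.4] 0.7
bottle_m_center top 0.61 [143.  289.2] [428.2 370.6  46. ]
bottle_m_center side 0.58 [287.7 171.2] [424.6 367.6  46. ]
   tri [426.2 370.6  44.7] 4.0
bottle_l_center side 0.58 [287.3 193.7] [446.2 202.4  64. ]
dish_xs top 0.69 [467.9 287.7] [ 444.1 -376.2    0. ]
dish_xs side 0.9 [248.1 396.1] [ 450.4 -386.1    0. ]
   tri [ 445.8 -379.1  -10.5] 3.8
dish_s top 0.81 [150.1 175. ] [696.8 381.8   0. ]
dish_s top 0.74 [215.3 219.8] [593.1 224.2   0. ]
dish_s top 0.69 [406.7 280.7] [ 458.  -230.6    0. ]
dish_s side 0.94 [288.7 244.6] [464.6  58.1   0. ]
dish_s side 0.93 [266.3 331.8] [ 457.1 -236.4    0. ]
dish_s side 0.81 [337.4 211.8] [581.2 217.4   0. ]
   tri [ 568.3  341.6 -115.5] 325.5
dish_m top 0.81 [150.1 175. ] [696.8 381
[... 367 characters left out ...]
.74 [215.3 219.8] [593.1 224.2   0. ]
dish_l top 0.69 [406.7 280.7] [ 458.  -230.6    0. ]
dish_l side 0.94 [288.7 244.6] [464.6  58.1   0. ]
dish_l side 0.93 [266.3 331.8] [ 457.1 -236.4    0. ]
dish_l side 0.81 [337.4 211.8] [581.2 217.4   0. ]
   tri [ 568.3  341.6 -115.5] 325.5
jar_center top 0.67 [492.2 226.7] [ 587.1 -424.8   29. ]
jar_center side 0.75 [322.9 410.6] [ 584.1 -426.6   29. ]
   tri [ 585.6 -425.5   27.8] 3.3
dappen_center top 0.63 [141.6 294.2] [415.9 384.1  13. ]
dappen_center top 0.45 [254.3 251.2] [519.9 128.8  13. ]
dappen_center side 0.67 [315.  224.2] [525.5 133.7  13. ]
dappen_center side 0.57 [339.7 210.4] [588.  204.4  13. ]
   tri [ 450.3  462.7 -211.9] 84.7
1.2
```

Run:
```python
import cv2
im=cv2.imread("pics/top0.png"); cv2.imwrite("pics/crop_t.png",cv2.resize(im[150:320,95:365],None,fx=2.9,fy=2.9,interpolation=cv2.INTER_CUBIC))
im=cv2.imread("pics/side0.png"); cv2.imwrite("pics/crop_s.png",cv2.resize(im[145:345,210:450],None,fx=2.9,fy=2.9,interpolation=cv2.INTER_CUBIC))
```

```text
(no output)
```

View pics/crop_t.png

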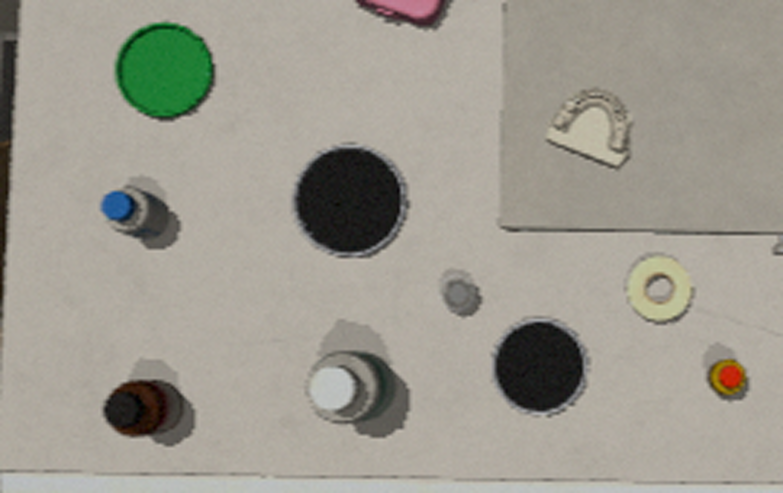

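View pics/crop_s.png

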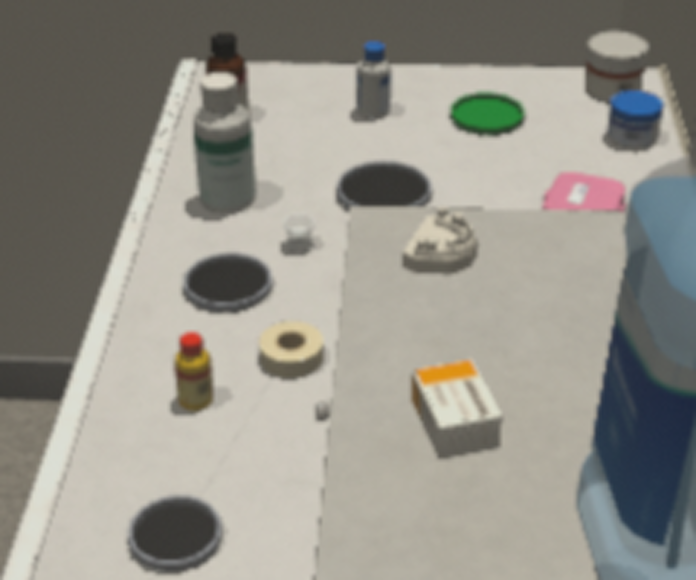

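Run:
```python
from h import *
T=cv2.imread("pics/top0.png");S=cv2.imread("pics/side0.png")
def dark(c,im,u,v,r,th=75):
    g=cv2.cvtColor(im,cv2.COLOR_BGR2GRAY); m=np.zeros_like(g); cv2.circle(m,(u,v),r,255,-1)
    b=((g<th)&(m>0)).astype(np.uint8); n,l,st,ce=cv2.connectedComponentsWithStats(b); i=1+np.argmax(st[1:,4])
    cn=max(cv2.findContours((l==i).astype(np.uint8),0,1)[0],key=len); e=cv2.fitEllipse(cv2.convexHull(cn))
    return ce[i],e,st[i,4]
D=dict(xs=((471,287,15),(245,393,18)),s=((406,278,18),(270,328,20)),m=((281,276,21),(288,242,20)),l=((216,219,24),(342,210,20)))
for k,(a,b) in D.items():
    for c,im,q in(("top",T,a),("side",S,b)):
        ce,e,n=dark(c,im,*q); print(k,c,np.round(ce,1),np.round(e[0],1),np.round(e[1],1),n,"z6",np.round(onz(c,e[0],6),1))
hsv=cv2.cvtColor(T,cv2.COLOR_BGR2HSV)
def cap(name,c,im,box,f,h):
    x0,y0,x1,y1=box; sub=im[y0:y1,x0:x1].astype(int); m=f(sub).astype(np.uint8)
    n,l,st,ce=cv2.connectedComponentsWithStats(m); i=1+np.argmax(st[1:,4]); p=ce[i]+[x0,y0]
    print(name,c,np.round(p,1),st[i],np.round(onz(c,p,h),1))
red=lambda s:(s[:,:,2]>150)&(s[:,:,1]<90)
blue=lambda s:(s[:,:,0]>s[:,:,2]+50)
wh=lambda s:(s.min(2)>195)
bk=lambda s:(s.max(2)<50)
cap("xs","top",T,(335,268,358,294),red,61); cap("s","top",T,(128,212,152,234),blue,76)
cap("m","top",T,(130,278,160,302),bk,90); cap("l","top",T,(195,270,232,298),wh,126)
cap("xs","side",S,(265,255,290,290),red,57); cap("s","side",S,(328,155,350,190),blue,72)
```

```text
xs top [470.8 287.2] [470.9 287.3] [18.1 19.1] 278 z6 [ 445.2 -381.3    6. ]
xs side [244.3 392.1] [244.2 392.1] [19.3 24.8] 384 z6 [ 443.6 -382.6    6. ]
s top [406.4 277.7] [406.4 277.7] [23.7 24.7] 470 z6 [ 464.9 -228.6    6. ]
s side [269.7 327.4] [269.7 327.4] [19.4 27.6] 429 z6 [ 463.5 -229.9    6. ]
m top [280.5 275.9] [280.5 275.9] [29.5 30.3] 714 z6 [463.7  66.9   6. ]
m side [288. 241.] [288. 241.] [14.6 26.3] 313 z6 [462.2  65.3   6. ]
l top [214.8 218.6] [214.8 218.7] [35.7 36.2] 1022 z6 [595.  224.3   6. ]
l side [341.9 208.8] [342.  208.9] [14.2 28.8] 328 z6 [593.7 223.6   6. ]
xs top [346.5 279.1] [ 8  8  8  7 44] [458.9 -83.2  61. ]
s top [134.7 220.4] [ 2  4 10 10 78] [579. 386.  76.]
m top [141.9 290.9] [  1   3  22  19 252] [425.6 358.2  90. ]Traceback (most recent call last):
  File "<stdin>", line 22, in <module>
  File "<stdin>", line 15, in cap
    return _wrapfunc(a, 'argmax', axis=axis, out=out, **kwds)
    return bound(*args, **kwds)
ValueError: attempt to get argmax of an empty sequence
```

Run:
```python
from h import *
P=dict(xs=(458.5,-82.5,28,53,62),s=(574,384,36,67,78),m=(427,370,42,79,92),l=(446,205,54,110,128))
DI=dict(xs=(447,-381,52),s=(458,-232,65),m=(465,58,78),l=(592,222,92))
for c,(x0,y0,x1,y1) in (("top",(95,150,495,320)),("side",(200,140,400,420))):
    im=cv2.imread(f"pics/{c}0.png"); f=4 if c=="top" else 3
    w=cv2.resize(im,None,fx=f,fy=f,interpolation=cv2.INTER_CUBIC)
    def circ(x,y,z,r,col):
        pts=[proj(c,(x+r*np.cos(a),y+r*np.sin(a),z)) for a in np.linspace(0,6.283,60)]
        cv2.polylines(w,[np.int32((np.array(pts)+.5)*f)],True,col,1,cv2.LINE_AA)
    for k,(x,y,d,hb,h) in P.items():
        circ(x,y,0,d/2,(0,255,0));circ(x,y,hb-6,d/2,(255,0,255));circ(x,y,h,d*.3,(255,255,0))
    for k,(x,y,d) in DI.items(): circ(x,y,10,d/2,(0,255,255))
    cv2.imwrite(f"pics/ov_{c}.png",cv2.resize(w[y0*f:y1*f,x0*f:x1*f],None,fx=800/((x1-x0)*f) if c=="top" else 1*.7,fy=800/((x1-x0)*f) if c=="top" else .7,interpolation=cv2.INTER_AREA))
```

```text
(no output)
```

View pics/ov_top.png

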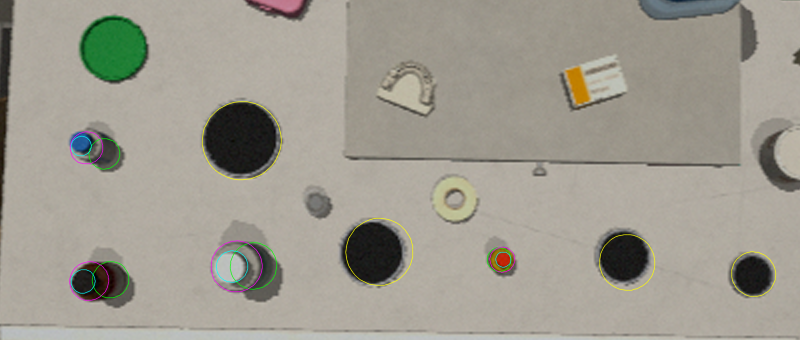

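View pics/ov_side.png

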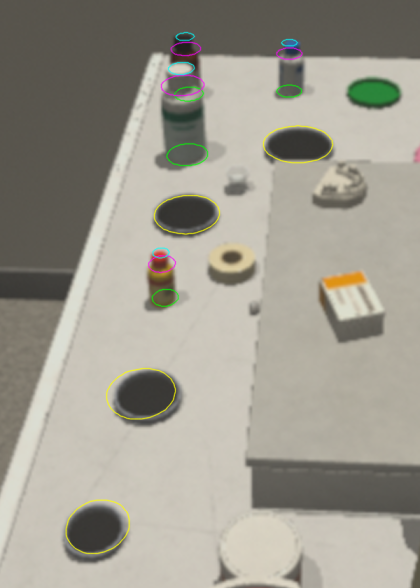

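```bash
cat > ov.py <<'E'
from h import *
def ov(P,pics,out):
    tiles=[]
    for c in("top","side"):
        im=cv2.imread(pics%c); row=[]
        for k,(x,y,d,hb,h) in P.items():
            f=5; u,v=np.int32(proj(c,(x,y,h/2))); 
            ip=cv2.copyMakeBorder(im,40,40,40,40,cv2.BORDER_REPLICATE)
            w=cv2.resize(ip[v+40-28:v+40+28,u+40-20:u+40+20],None,fx=f,fy=f,interpolation=cv2.INTER_CUBIC)
            for z,r,col in((0,d/2,(0,255,0)),(hb-8,d/2,(255,0,255)),(h,d*.3,(255,255,0))):
                pts=np.array([proj(c,(x+r*np.cos(a),y+r*np.sin(a),z)) for a in np.linspace(0,6.283,60)])
                cv2.polylines(w,[np.int32((pts-[u-20,v-28]+.5)*f)],True,col,1,cv2.LINE_AA)
            row.append(w)
        tiles.append(np.hstack(row))
    cv2.imwrite(out,np.vstack(tiles))
E
python3 - <<'E'
from ov import *
ov(dict(xs=(458.5,-82.8,28,53,62),s=(577,385,36,67,78),m=(427,368,42,79,92),l=(448,205,54,110,128)),"pics/%s0.png","pics/ov2.png")
E
```

```text
Traceback (most recent call last):
  File "ov.py", line 11, in ov
    pts=np.array([proj(c,(x+r*np.cos(a),y+r*np.sin(a),z)) for a in np.linspace(0,6.283,60)])
                  ~~~~^^^^^^^^^^^^^^^^^^^^^^^^^^^^^^^^^^^
  File "h.py", line 9, in proj
    m=imaging.camera_model(c);p=np.array(m["R"])@np.array(X)+np.array(m["t"])
ValueError: time passes only in moves, steps and waits
```

```bash
sed -i 's/imaging.camera_model(c)/CM(c)/; ' h.py; sed -i '2a import functools\nCM=functools.lru_cache(None)(lambda c: imaging.camera_model(c))' h.py
python3 - <<'E'
from ov import *
ov(dict(xs=(458.5,-82.8,28,53,62),s=(577,385,36,67,78),m=(427,368,42,79,92),l=(448,205,54,110,128)),"pics/%s0.png","pics/ov2.png")
E
```

```text
(no output)
```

View pics/ov2.png

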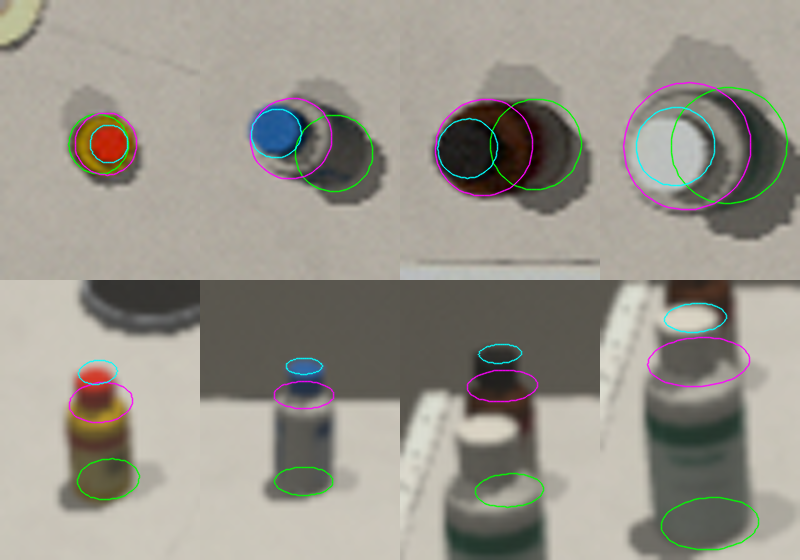

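Candidates: the xs bottle is yellow with a red cap at top (346,280), and the red bur holder at (526,268) and the orange box are not bottles. s is the blue-capped bottle at (139,222), while the blue tub at (165,110) is not. m is the brown bottle at (143,290). l is the white bottle at (213,284), while the white jar at (123,112) and the jar at (494,226) are not. The steel dishes have dark pads, and the green one at (152,174) is excluded. The crops confirm these choices, so I'll move above xs.

>>> arm_command(plan=[[[0,0,0,0,0,0.12,1],[0,0,0,0,0,0.119,1],[17.2,-29.15,0,0,0,0,1],[17.2,-29.15,0,0,0,0,1],[17.2,-29.15,0,0,0,0,1],[17.2,-29.15,0,0,0,0,1],[17.2,-29.15,0,0,0,0,1],[17.2,-29.15,0,0,0,0,1],[17.2,-29.15,0,0,0,0,1],[17.2,-29.15,0,0,0,0,1],[17.2,-29.15,0,0,0,0,1],[17.2,-29.15,0,0,0,0,1],[17.2,-29.15,0,0,0,0,1],[17.2,-29.15,0,0,0,0,1],[17.2,-29.15,0,0,0,0,1],[17.2,-29.15,0,0,0,0,1],[17.2,-29.15,0,0,0,0,1],[17.2,-29.15,0,0,0,0,1],[17.2,-29.15,0,0,0,0,1],[17.2,-29.15,0,0,0,0,1]]], grip_force=40)

```text
time: 2.87
position: [458.1, -81.1, 405.0]
tcp_rot: [[1.0, -0.0, 0.001], [-0.0, -1.0, -0.0], [0.001, 0.0, -1.0]]
force: [0.8, -0.6, 0.2]
opening: 85.5
```

```bash
cat > st.py <<'E'
from h import *
s=bot.state()
for k in ("time","position","tcp_rot","joint_pos","force","opening"): print(k,np.round(s[k],3).tolist())
E
python3 st.py
```

```text
time 2.867
position [458.067, -81.059, 405.007]
tcp_rot [[1.0, -0.0, 0.001], [-0.0, -1.0, -0.0], [0.001, 0.0, -1.0]]
joint_pos [0.452, 0.274, -0.428, 1.899, 0.134, 0.996, -1.606]
force [0.824, -0.634, 0.199]
opening 85.531
```

>>> arm_command(plan=[[[0,0,25,0,0,0,1],[0,0,25,0,0,0,1],[0,0,25,0,0,0,1],[0,0,25,0,0,0,1],[0,0,25,0,0,0,1],[0,0,25,0,0,0,1],[0,0,20,0,0,0,1],[0,0,20,0,0,0,1],[0,0,15,0,0,0,1],[0,0,10,0,0,0,1],[0,0,5,0,0,0,1],[0,0,0,0,0,0,0],[0,0,0,0,0,0,0]]])

```text
time: 3.95
position: [457.7, -82.6, 184.9]
tcp_rot: [[1.0, -0.0, 0.0], [-0.0, -1.0, -0.0], [0.0, 0.0, -1.0]]
force: [-0.2, -0.8, 0.1]
opening: 64.0
```

```bash
python3 st.py
python3 - <<'E'
from h import *
a=imaging.read_camera("side")[:,:,::-1]; b=imaging.read_camera("top")[:,:,::-1]
cv2.imwrite("pics/g1.png",np.hstack([cv2.resize(a[190:320,200:350],None,fx=2.6,fy=2.6),cv2.resize(b[190:320,270:420],None,fx=2.6,fy=2.6)]))
E
```

```text
time 3.95
position [457.731, -82.585, 184.917]
tcp_rot [[1.0, -0.0, 0.0], [-0.0, -1.0, -0.0], [0.0, 0.0, -1.0]]
joint_pos [0.305, 0.596, -0.264, 2.165, 0.367, 0.421, -1.823]
force [-0.219, -0.816, 0.125]
opening 64.021
```

View pics/g1.png

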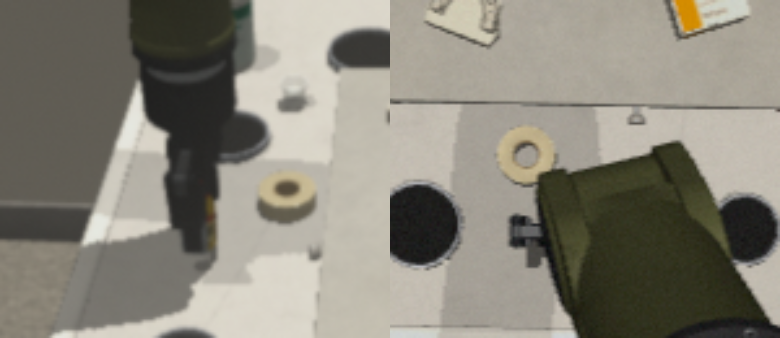

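>>> arm_command(plan=[[[0,0,0,0,0,0,-1],[0,0,0,0,0,0,-1],[0,0,0,0,0,0,-1],[0,0,0,0,0,0,-1],[0,0,0,0,0,0,-1],[0,0,0,0,0,0,-1],[0,0,0,0,0,0,-1],[0,0,0,0,0,0,-1],[0,0,-4,0,0,0,-1],[0,0,-8,0,0,0,-1],[0,0,-8,0,0,0,-1]]])

```text
time: 4.97
position: [457.4, -82.6, 205.3]
tcp_rot: [[1.0, -0.0, -0.001], [-0.0, -1.0, 0.0], [-0.001, -0.0, -1.0]]
force: [-0.3, 0.2, -0.5]
opening: 26.5
```

```bash
python3 st.py
```

```text
time 4.967
position [457.408, -82.595, 205.336]
tcp_rot [[1.0, -0.0, -0.001], [-0.0, -1.0, 0.0], [-0.001, -0.0, -1.0]]
joint_pos [0.328, 0.56, -0.294, 2.15, 0.343, 0.476, -1.802]
force [-0.274, 0.233, -0.474]
opening 26.488
```

>>> arm_command(plan=[[[0,0,-15,0,0,0,-1],[0,0,-20,0,0,0,-1],[0,0,-15,0,0,0,-1],[-1,15,0,0,0,0,-1],[-1,24.9,0,0,0,0,-1],[-1,24.9,0,0,0,0,-1],[-1,24.9,0,0,0,0,-1],[-1,24.9,0,0,0,0,-1],[-1,24.9,0,0,0,0,-1],[-1,24.9,0,0,0,0,-1],[-1,24.9,0,0,0,0,-1],[-1,24.9,0,0,0,0,-1],[-1,24.9,0,0,0,0,-1],[-1,24.9,0,0,0,0,-1],[-1,20,0,0,0,0,-1],[-1,15,0,0,0,0,-1],[0,0,0,0,0,0,-1],[0,0,0,0,0,0,-1]]])

```text
time: 6.47
position: [444.1, -381.8, 254.9]
tcp_rot: [[1.0, -0.002, 0.0], [-0.002, -1.0, 0.001], [0.0, -0.001, -1.0]]
force: [0.9, 1.4, -0.9]
opening: 26.2
```

```bash
python3 st.py
python3 - <<'E'
from h import *
a=imaging.read_camera("side")[:,:,::-1]; b=imaging.read_camera("top")[:,:,::-1]
cv2.imwrite("pics/g2.png",np.hstack([cv2.resize(a[300:430,170:320],None,fx=2.6,fy=2.6),cv2.resize(b[220:350,400:550],None,fx=2.6,fy=2.6)]))
E
```

```text
time 6.467
position [444.147, -381.766, 254.902]
tcp_rot [[1.0, -0.002, 0.0], [-0.002, -1.0, 0.001], [0.0, -0.001, -1.0]]
joint_pos [0.906, 0.62, -0.377, 1.793, 0.306, 0.787, -1.198]
force [0.862, 1.444, -0.925]
opening 26.202
```

View pics/g2.png

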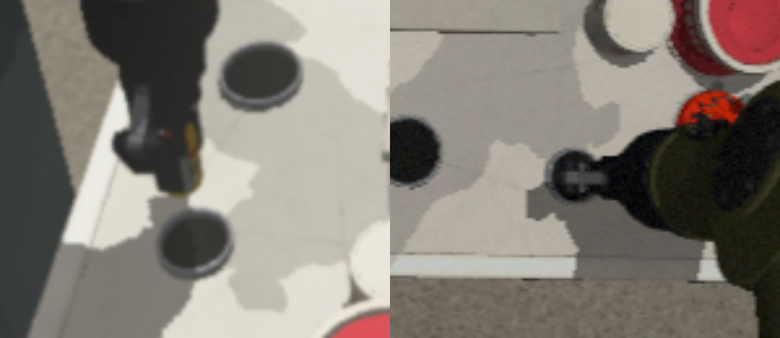

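>>> arm_command(plan=[[[0,0,10,0,0,0,-1],[0,0,15,0,0,0,-1],[0,0,15,0,0,0,-1],[0,0,10,0,0,0,-1],[0,0,7,0,0,0,-1],[0,0,4,0,0,0,-1],[0,0,3,0,0,0,-1],[0,0,1.3,0,0,0,-1],[0,0,0,0,0,0,-1],[0,0,0,0,0,0,-1]]])

```text
time: 7.4
position: [444.7, -381.7, 189.9]
tcp_rot: [[1.0, -0.0, 0.001], [-0.0, -1.0, -0.001], [0.001, 0.001, -1.0]]
force: [0.3, -0.9, -0.1]
opening: 26.4
```

```bash
python3 st.py
python3 - <<'E'
from h import *
a=imaging.read_camera("side")[:,:,::-1]; b=imaging.read_camera("top")[:,:,::-1]
cv2.imwrite("pics/g3.png",np.hstack([cv2.resize(a[300:430,170:320],None,fx=2.6,fy=2.6),cv2.resize(b[220:350,400:550],None,fx=2.6,fy=2.6)]))
E
```

```text
time 7.4
position [444.669, -381.703, 189.874]
tcp_rot [[1.0, -0.0, 0.001], [-0.0, -1.0, -0.001], [0.001, 0.001, -1.0]]
joint_pos [0.875, 0.707, -0.333, 1.843, 0.358, 0.65, -1.242]
force [0.279, -0.9, -0.111]
opening 26.392
```

View pics/g3.png

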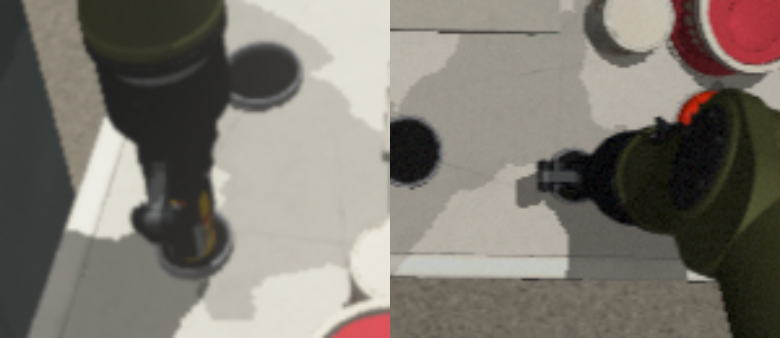

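>>> arm_command(plan=[[[0,0,0.8,0,0,0,-1],[0,0,0,0,0,0,-0.2],[0,0,0,0,0,0,0.1],[0,0,0,0,0,0,0.3],[0,0,0,0,0,0,0.3],[0,0,0,0,0,0,0.3],[0,0,-8,0,0,0,0.3],[0,0,-20,0,0,0,0.3],[0,0,-30,0,0,0,0.3],[0,0,-30,0,0,0,0.3],[0,0,-30,0,0,0,0.3],[0,0,-30,0,0,0,0.3],[0,0,-30,0,0,0,1],[0,-15,-30,0,0,0,1],[0,-25,0,0,0,0,1],[5,-30,0,0,0,0,1],[5,-30,0,0,0,0,1],[5,-30,0,0,0,0,1],[5,-30,0,0,0,0,1],[5,-30,0,0,0,0,1]]])

```text
time: 9.17
position: [469.3, -190.0, 397.3]
tcp_rot: [[1.0, -0.0, 0.0], [-0.0, -1.0, -0.0], [0.0, 0.0, -1.0]]
force: [-0.2, 0.1, -0.2]
opening: 85.4
```

```bash
python3 st.py
python3 - <<'E'
from h import *
a=imaging.read_camera("side")[:,:,::-1]; b=imaging.read_camera("top")[:,:,::-1]
cv2.imwrite("pics/g4.png",np.hstack([cv2.resize(a[300:430,170:320],None,fx=2.6,fy=2.6),cv2.resize(b[220:350,400:550],None,fx=2.6,fy=2.6)]))
E
```

```text
time 9.167
position [469.28, -190.017, 397.299]
tcp_rot [[1.0, -0.0, 0.0], [-0.0, -1.0, -0.0], [0.0, 0.0, -1.0]]
joint_pos [0.688, 0.352, -0.487, 1.817, 0.191, 1.018, -1.445]
force [-0.174, 0.129, -0.214]
opening 85.433
```

View pics/g4.png

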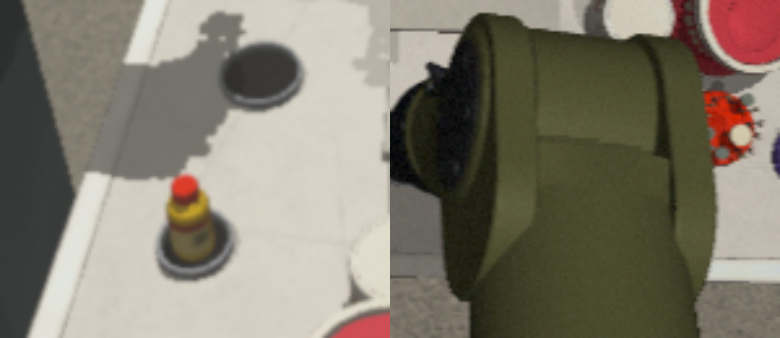

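>>> arm_command(plan=[[[0,0,0,0,0,-0.12,1],[0,0,0,0,0,-0.12,1],[0,0,0,0,0,-0.12,1],[0,0,0,0,0,-0.12,1],[0,0,0,0,0,-0.02,1],[20,-24.6,0,0,0,0,1],[25,-30.7,0,0,0,0,1],[25,-30.7,0,0,0,0,1],[25,-30.7,0,0,0,0,1],[25,-30.7,0,0,0,0,1],[25,-30.7,0,0,0,0,1],[25,-30.7,0,0,0,0,1],[25,-30.7,0,0,0,0,1],[25,-30.7,0,0,0,0,1],[25,-30.7,0,0,0,0,1],[25,-30.7,0,0,0,0,1],[25,-30.7,0,0,0,0,1],[25,-30.7,0,0,0,0,1],[25,-30.7,0,0,0,0,1],[26.3,-31.8,0,0,0,0,1]]])

```text
time: 10.93
position: [577.5, 387.3, 396.8]
tcp_rot: [[0.88, 0.475, 0.0], [0.475, -0.88, -0.001], [-0.0, 0.001, -1.0]]
force: [1.8, -0.9, 0.2]
opening: 85.7
```

```bash
python3 st.py
```

```text
time 10.933
position [577.481, 387.277, 396.796]
tcp_rot [[0.88, 0.475, 0.0], [0.475, -0.88, -0.001], [-0.0, 0.001, -1.0]]
joint_pos [-0.316, 0.673, -0.608, 1.296, 0.381, 1.288, -2.001]
force [1.776, -0.899, 0.168]
opening 85.742
```

>>> arm_command(plan=[[[0,0,25,0,0,0,1],[0,0,25,0,0,0,1],[0,0,25,0,0,0,1],[0,0,25,0,0,0,1],[0,0,25,0,0,0,1],[0,0,22,0,0,0,1],[0,0,20,0,0,0,1],[0,0,15,0,0,0,1],[0,0,12,0,0,0,1],[0,0,8,0,0,0,1],[0,0,0,0,0,0,1],[0,0,0,0,0,0,0.5]]])

```text
time: 11.93
position: [577.3, 386.1, 194.9]
tcp_rot: [[0.878, 0.478, 0.0], [0.478, -0.878, 0.0], [0.0, -0.0, -1.0]]
force: [0.3, -0.3, 0.3]
opening: 75.2
```

```bash
python3 st.py
cat > two.py <<'E'
from h import *
import sys
n,u1,v1,u2,v2=sys.argv[1],*map(int,sys.argv[2:6])
a=imaging.read_camera("side")[:,:,::-1]; b=imaging.read_camera("top")[:,:,::-1]
cv2.imwrite(f"pics/side_{n}.png",a);cv2.imwrite(f"pics/top_{n}.png",b)
def cr(i,u,v): i=cv2.copyMakeBorder(i,80,80,80,80,cv2.BORDER_REPLICATE); return cv2.resize(i[v+15:v+145,u+5:u+155],None,fx=2.6,fy=2.6,interpolation=cv2.INTER_CUBIC)
cv2.imwrite(f"pics/{n}.png",np.hstack([cr(a,u1,v1),cr(b,u2,v2)]))
E
python3 two.py g5 337 180 139 222
```

```text
time 11.933
position [577.282, 386.13, 194.885]
tcp_rot [[0.878, 0.478, 0.0], [0.478, -0.878, 0.0], [0.0, -0.0, -1.0]]
joint_pos [-0.341, 0.855, -0.53, 1.52, 0.505, 0.906, -2.108]
force [0.331, -0.272, 0.301]
opening 75.201
```

View pics/g5.png

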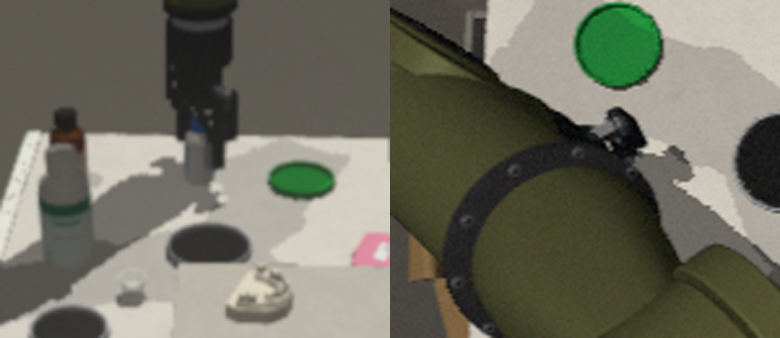

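The s bottle stands between the open fingers in the side view at about (195,150) of the crop. Closing on it and lifting.

>>> arm_command(plan=[[[0,0,0,0,0,0,-1],[0,0,0,0,0,0,-1],[0,0,0,0,0,0,-1],[0,0,0,0,0,0,-1],[0,0,0,0,0,0,-1],[0,0,0,0,0,0,-1],[0,0,0,0,0,0,-1],[0,0,0,0,0,0,-1],[0,0,0,0,0,0,-1],[0,0,-4,0,0,0,-1],[0,0,-8,0,0,0,-1],[0,0,-8,0,0,0,-1],[0,0,0,0,0,0,-1]]])

```text
time: 13.12
position: [577.5, 386.6, 216.8]
tcp_rot: [[0.878, 0.479, 0.002], [0.479, -0.878, 0.002], [0.003, -0.001, -1.0]]
force: [0.7, 0.4, 0.3]
opening: 34.1
```

```bash
python3 st.py; python3 two.py g6 337 180 139 222
```

```text
time 13.117
position [577.469, 386.603, 216.763]
tcp_rot [[0.878, 0.479, 0.002], [0.479, -0.878, 0.002], [0.003, -0.001, -1.0]]
joint_pos [-0.335, 0.83, -0.542, 1.505, 0.491, 0.941, -2.096]
force [0.666, 0.411, 0.264]
opening 34.072
```

View pics/g6.png

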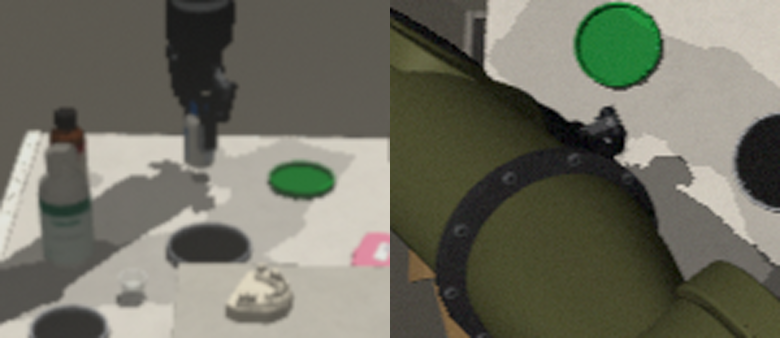

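>>> arm_command(plan=[[[0,0,-15,0,0,0,-1],[0,0,-25,0,0,0,-1],[0,0,-30,0,0,0,-1],[0,0,-30,0,0,0,-1],[0,0,-20,0,0,0,-1],[-5,6.2,-10,0,0,0,-1],[-12,14.8,0,0,0,0,-1],[-17,21,0,0,0,0,-1],[-17,21,0,0,0,0,-1],[-17,21,0,0,0,0,-1],[-17,21,0,0,0,0,-1],[-17,21,0,0,0,0,-1],[-17,21,0,0,0,0,-1],[-17,21,0,0,0,0,-1],[-17,21,0,0,0,0,-1],[-17,21,0,0,0,0,-1],[-17,21,0,0,0,0,-1],[-17,21,0,0,0,0,-1],[-17,21,0,0,0,0,-1],[-17,21,0,0,0,0,-1]]])

```text
time: 14.88
position: [507.9, 12.0, 343.7]
tcp_rot: [[0.878, 0.479, -0.002], [0.479, -0.878, -0.0], [-0.002, -0.0, -1.0]]
force: [-0.4, 0.4, -0.5]
opening: 33.8
```

>>> arm_command(plan=[[[-17,21,0,0,0,0,-1],[-17,21,0,0,0,0,-1],[-17,21,0,0,0,0,-1],[-17,21,0,0,0,0,-1],[-17,21,0,0,0,0,-1],[-17,21,0,0,0,0,-1],[-17,21,0,0,0,0,-1],[-17,21,0,0,0,0,-1],[-11.6,14.2,0,0,0,0,-1],[-8,10,0,0,0,0,-1],[0,0,25,0,0,0,-1],[0,0,30,0,0,0,-1],[0,0,25,0,0,0,-1],[0,0,15,0,0,0,-1],[0,0,0,0,0,0,-1],[0,0,0,0,0,0,-1]]])

```text
time: 16.22
position: [464.3, -228.8, 249.0]
tcp_rot: [[0.877, 0.48, -0.002], [0.48, -0.877, 0.001], [-0.001, -0.002, -1.0]]
force: [-0.4, 0.6, -0.3]
opening: 34.2
```

```bash
python3 st.py; python3 two.py g7 270 320 406 278
```

```text
time 16.217
position [464.295, -228.783, 248.96]
tcp_rot [[0.877, 0.48, -0.002], [0.48, -0.877, 0.001], [-0.001, -0.002, -1.0]]
joint_pos [0.782, 0.577, -0.559, 1.975, 0.454, 0.717, -1.125]
force [-0.406, 0.59, -0.302]
opening 34.189
```

View pics/g7.png

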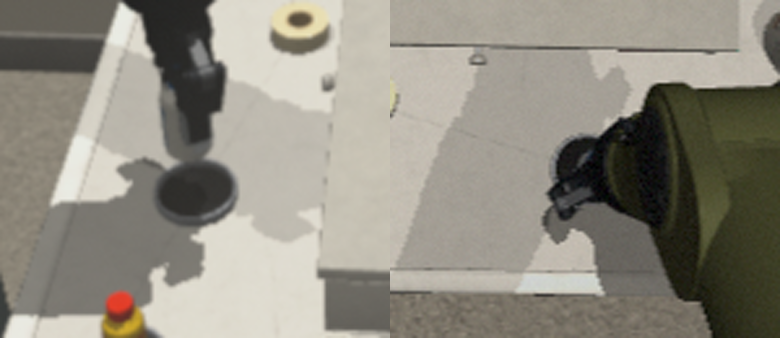

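Run:
```python
from h import *
print(proj("side",(464.3,-229,54)),proj("side",(464.3,-229,4)),onz("side",(267,312),54))
```

```text
[268.13317677 309.87913588] [270.27841361 327.80484706] [ 463.04933889 -234.85059416   54.        ]
```

>>> arm_command(plan=[[[0,0,12,0,0,0,-1],[0,0,14,0,0,0,-1],[0,0,10,0,0,0,-1],[0,0,6,0,0,0,-1],[0,0,4,0,0,0,-1],[0,0,2.5,0,0,0,-1],[0,0,1.5,0,0,0,-1],[0,0,0,0,0,0,-1],[0,0,0,0,0,0,-1]]])

```text
time: 17.07
position: [464.8, -229.3, 199.9]
tcp_rot: [[0.878, 0.479, 0.0], [0.479, -0.878, -0.0], [0.0, 0.0, -1.0]]
force: [0.7, -0.2, 0.9]
opening: 34.1
```

```bash
python3 st.py; python3 two.py g8 270 320 406 278
```

```text
time 17.067
position [464.784, -229.283, 199.889]
tcp_rot [[0.878, 0.479, 0.0], [0.479, -0.878, -0.0], [0.0, 0.0, -1.0]]
joint_pos [0.735, 0.647, -0.495, 2.016, 0.528, 0.605, -1.189]
force [0.655, -0.176, 0.905]
opening 34.066
```

View pics/g8.png

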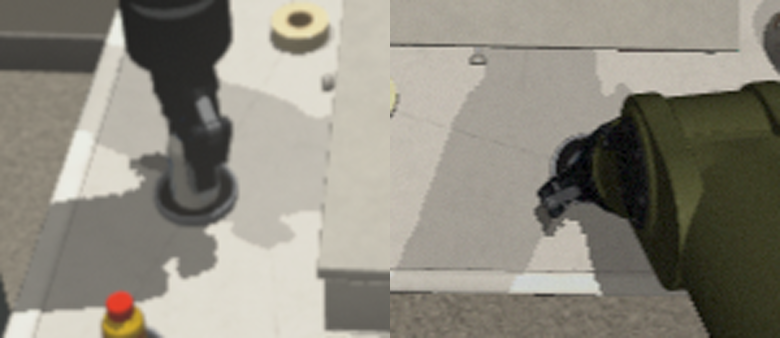

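>>> arm_command(plan=[[[0,0,0.6,0,0,0,-1],[0,0,0,0,0,0,-0.1],[0,0,0,0,0,0,0.2],[0,0,0,0,0,0,0.4],[0,0,0,0,0,0,0.4],[0,0,0,0,0,0,0.4],[0,0,-8,0,0,0,0.4],[0,0,-20,0,0,0,0.4],[0,0,-30,0,0,0,0.4],[0,0,-30,0,0,0,0.4],[0,0,-30,0,0,0,0.4],[0,0,-30,0,0,0,0.4],[0,0,-30,0,0,0,1],[7,-15,-23,0,0,0,1],[14,-29.9,0,0,0,0,1],[14,-29.9,0,0,0,0,1],[14,-29.9,0,0,0,0,1],[14,-29.9,0,0,0,0,1],[14,-29.9,0,0,0,0,1],[14,-29.9,0,0,0,0,1]]])

```text
time: 18.83
position: [450.6, -13.4, 400.7]
tcp_rot: [[0.878, 0.479, 0.0], [0.479, -0.878, -0.0], [0.0, 0.001, -1.0]]
force: [0.7, -0.6, -1.0]
opening: 85.4
```

```bash
python3 st.py; python3 two.py g9 270 320 406 278
```

```text
time 18.833
position [450.622, -13.361, 400.653]
tcp_rot [[0.878, 0.479, 0.0], [0.479, -0.878, -0.0], [0.0, 0.001, -1.0]]
joint_pos [0.549, 0.296, -0.749, 1.935, 0.239, 0.999, -1.38]
force [0.693, -0.578, -0.985]
opening 85.394
```

View pics/g9.png

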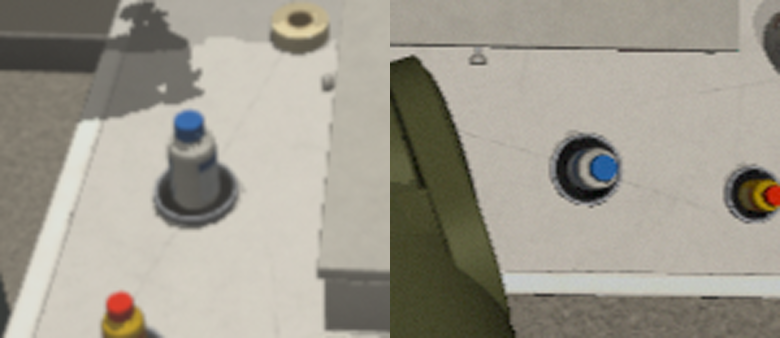

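>>> arm_command(plan=[[[13.5,-28.9,0,0,0,0,1],[13.5,-28.9,0,0,0,0,1],[13.5,-28.9,0,0,0,0,1],[13.5,-28.9,0,0,0,0,1],[13.5,-28.9,0,0,0,0,1],[13.5,-28.9,0,0,0,0,1],[13.5,-28.9,0,0,0,0,1],[13.5,-28.9,0,0,0,0,1],[13.5,-28.9,0,0,0,0,1],[13.5,-28.9,0,0,0,0,1],[13.5,-28.9,0,0,0,0,1],[13.5,-28.9,0,0,0,0,1],[0,0,25,0,0,0,1],[0,0,25,0,0,0,1],[0,0,25,0,0,0,1],[0,0,20,0,0,0,1],[0,0,0,0,0,0,1]]])

```text
time: 20.35
position: [427.1, 365.3, 301.6]
tcp_rot: [[0.878, 0.479, -0.005], [0.479, -0.878, -0.005], [-0.006, 0.002, -1.0]]
force: [-0.0, -0.6, 0.4]
opening: 85.5
```

```bash
python3 st.py; python3 two.py g10 288 175 143 280
```

```text
time 20.35
position [427.124, 365.302, 301.604]
tcp_rot [[0.878, 0.479, -0.005], [0.479, -0.878, -0.005], [-0.006, 0.002, -1.0]]
joint_pos [-0.307, 0.588, -0.7, 1.803, 0.462, 0.928, -2.282]
force [-0.02, -0.608, 0.433]
opening 85.536
```

View pics/g10.png

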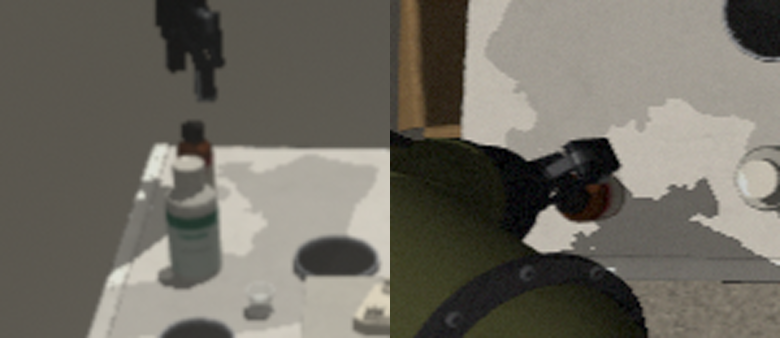

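>>> arm_command(plan=[[[0,0,15,0,0,0,1],[0,0,20,0,0,0,1],[0,0,20,0,0,0,1],[0,0,18,0,0,0,1],[0,0,12,0,0,0,1],[0,0,8,0,0,0,1],[0,0,5,0,0,0,1],[0,0,0,0,0,0,1],[0,0,0,0,0,0,0.5]]])

```text
time: 21.2
position: [427.6, 367.3, 207.8]
tcp_rot: [[0.878, 0.479, 0.001], [0.479, -0.878, 0.001], [0.001, -0.0, -1.0]]
force: [-0.6, 1.4, 1.0]
opening: 75.3
```

```bash
python3 st.py; python3 two.py g11 288 175 143 280
```

```text
time 21.2
position [427.556, 367.29, 207.758]
tcp_rot [[0.878, 0.479, 0.001], [0.479, -0.878, 0.001], [0.001, -0.0, -1.0]]
joint_pos [-0.373, 0.704, -0.608, 1.89, 0.586, 0.731, -2.39]
force [-0.625, 1.435, 0.981]
opening 75.33
```

View pics/g11.png

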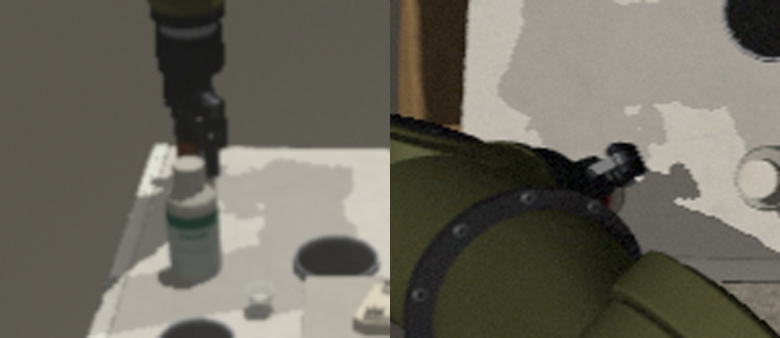

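>>> arm_command(plan=[[[0,0,0,0,0,0,-1],[0,0,0,0,0,0,-1],[0,0,0,0,0,0,-1],[0,0,0,0,0,0,-1],[0,0,0,0,0,0,-1],[0,0,0,0,0,0,-1],[0,0,0,0,0,0,-1],[0,0,0,0,0,0,-1],[0,0,0,0,0,0,-1],[0,0,-4,0,0,0,-1],[0,0,-8,0,0,0,-1],[0,0,-8,0,0,0,-1],[0,0,0,0,0,0,-1]]], grip_force=50)

```text
time: 22.38
position: [427.6, 367.4, 228.8]
tcp_rot: [[0.878, 0.479, 0.002], [0.479, -0.878, 0.002], [0.002, -0.001, -1.0]]
force: [0.5, -0.1, 0.1]
opening: 39.9
```

```bash
python3 st.py; python3 two.py g12 288 175 143 280
```

```text
time 22.383
position [427.622, 367.42, 228.818]
tcp_rot [[0.878, 0.479, 0.002], [0.479, -0.878, 0.002], [0.002, -0.001, -1.0]]
joint_pos [-0.357, 0.676, -0.632, 1.874, 0.559, 0.772, -2.367]
force [0.517, -0.057, 0.092]
opening 39.949
```

View pics/g12.png

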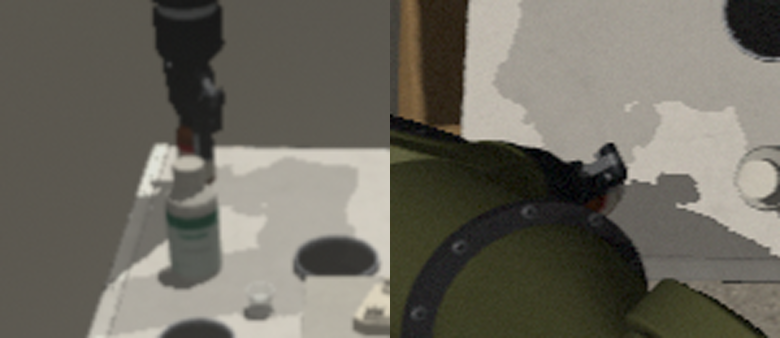

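>>> arm_command(plan=[[[0,0,-15,0,0,0,-1],[0,0,-25,0,0,0,-1],[0,0,-25,0,0,0,-1],[0,0,-25,0,0,0,-1],[0,0,-25,0,0,0,-1],[0,0,-25,0,0,0,-1],[0,0,-15,0,0,0,-1],[0,0,0,0,0,0,-1]]])

```text
time: 23.15
position: [427.5, 367.7, 385.1]
tcp_rot: [[0.878, 0.479, 0.004], [0.479, -0.878, 0.003], [0.005, -0.001, -1.0]]
force: [0.8, 0.8, -1.6]
opening: 40.1
```

```bash
python3 st.py; python3 two.py g13 288 155 143 280
```

```text
time 23.15
position [427.451, 367.707, 385.137]
tcp_rot [[0.878, 0.479, 0.004], [0.479, -0.878, 0.003], [0.005, -0.001, -1.0]]
joint_pos [-0.269, 0.502, -0.755, 1.693, 0.381, 1.094, -2.21]
force [0.773, 0.816, -1.593]
opening 40.072
```

View pics/g13.png

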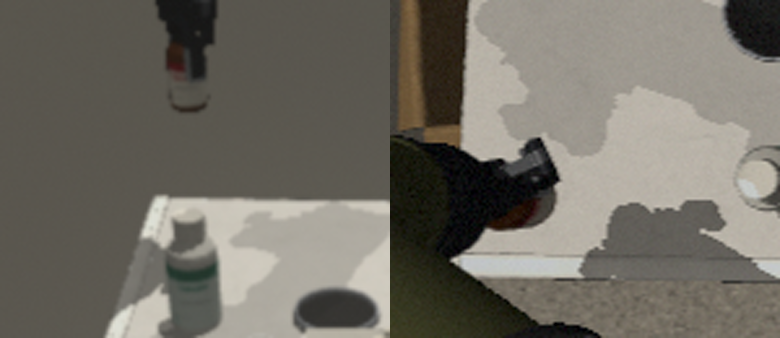

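>>> arm_command(plan=[[[-5,12.5,0,0,0,0,-1],[-9.4,23.4,0,0,0,0,-1],[-9.4,23.4,0,0,0,0,-1],[-9.4,23.4,0,0,0,0,-1],[-9.4,23.4,0,0,0,0,-1],[-9.4,23.4,0,0,0,0,-1],[-9.4,23.4,0,0,0,0,-1],[-9.4,23.4,0,0,0,0,-1],[-9.4,23.4,0,0,0,0,-1],[-9.4,23.4,0,0,0,0,-1],[-9.4,23.4,0,0,0,0,-1],[-9.4,23.4,0,0,0,0,-1],[-4.2,11.3,0,0,0,0,-1],[0,0,20,0,0,0,-1],[0,0,25,0,0,0,-1],[0,0,25,0,0,0,-1],[0,0,25,0,0,0,-1],[0,0,20,0,0,0,-1],[0,0,15,0,0,0,-1],[0,0,0,0,0,0,-1]]])

```text
time: 24.92
position: [461.7, 65.6, 248.3]
tcp_rot: [[0.877, 0.48, -0.007], [0.48, -0.877, -0.001], [-0.007, -0.003, -1.0]]
force: [-0.5, 0.1, -0.6]
opening: 39.9
```

```bash
python3 st.py; python3 two.py g14 288 230 280 275
```

```text
time 24.917
position [461.659, 65.627, 248.32]
tcp_rot [[0.877, 0.48, -0.007], [0.48, -0.877, -0.001], [-0.007, -0.003, -1.0]]
joint_pos [0.246, 0.536, -0.641, 2.102, 0.512, 0.669, -1.813]
force [-0.524, 0.097, -0.603]
opening 39.872
```

View pics/g14.png

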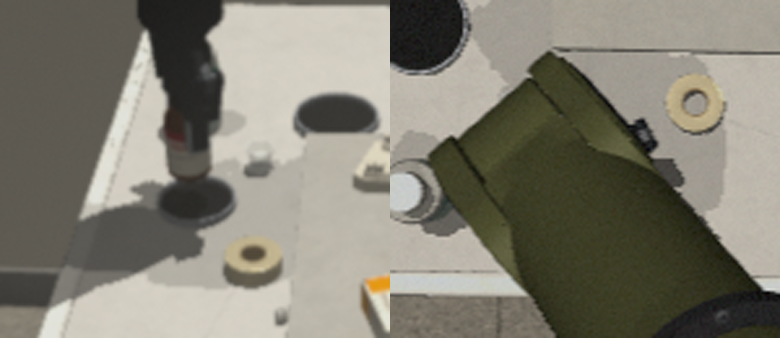

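>>> arm_command(plan=[[[0,0,8,0,0,0,-1],[0,0,12,0,0,0,-1],[0,0,8,0,0,0,-1],[0,0,6,0,0,0,-1],[0,0,3,0,0,0,-1],[0,0,2,0,0,0,-1],[0,0,1,0,0,0,-1],[0,0,0,0,0,0,-1],[0,0,0,0,0,0,-1]]])

```text
time: 25.77
position: [463.4, 66.3, 212.2]
tcp_rot: [[0.878, 0.479, 0.0], [0.479, -0.878, 0.0], [0.0, 0.0, -1.0]]
force: [0.1, -0.4, -1.0]
opening: 39.4
```

```bash
python3 st.py; python3 two.py g15 288 230 280 275
```

```text
time 25.767
position [463.388, 66.258, 212.244]
tcp_rot [[0.878, 0.479, 0.0], [0.479, -0.878, 0.0], [0.0, 0.0, -1.0]]
joint_pos [0.194, 0.59, -0.575, 2.134, 0.59, 0.575, -1.882]
force [0.054, -0.428, -0.962]
opening 39.362
```

View pics/g15.png

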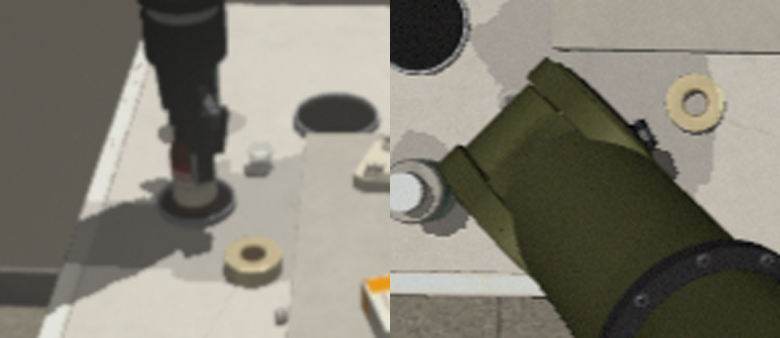

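>>> arm_command(plan=[[[0,0,0.7,0,0,0,-1],[0,0,0,0,0,0,0.1],[0,0,0,0,0,0,0.3],[0,0,0,0,0,0,0.5],[0,0,0,0,0,0,0.5],[0,0,0,0,0,0,0.5],[0,0,-8,0,0,0,0.5],[0,0,-20,0,0,0,0.5],[0,0,-30,0,0,0,0.5],[0,0,-30,0,0,0,0.5],[0,0,-30,0,0,0,0.5],[0,0,-30,0,0,0,0.5],[0,0,-30,0,0,0,1],[0,0,-12,0,0,0,1],[8.8,-21.95,0,0,0,0,1],[8.8,-21.95,0,0,0,0,1],[8.8,-21.95,0,0,0,0,1],[8.8,-21.95,0,0,0,0,1],[8.8,-21.95,0,0,0,0,1],[8.6,-21.95,0,0,0,0,1]]])

```text
time: 27.53
position: [445.7, 208.1, 401.9]
tcp_rot: [[0.878, 0.479, 0.0], [0.479, -0.878, 0.0], [0.0, -0.0, -1.0]]
force: [0.2, 0.2, -1.0]
opening: 85.4
```

```bash
python3 st.py; python3 two.py g16 288 220 240 275
```

```text
time 27.533
position [445.719, 208.084, 401.917]
tcp_rot [[0.878, 0.479, 0.0], [0.479, -0.878, 0.0], [0.0, -0.0, -1.0]]
joint_pos [0.092, 0.378, -0.81, 1.84, 0.313, 1.055, -1.91]
force [0.22, 0.151, -0.983]
opening 85.355
```

View pics/g16.png

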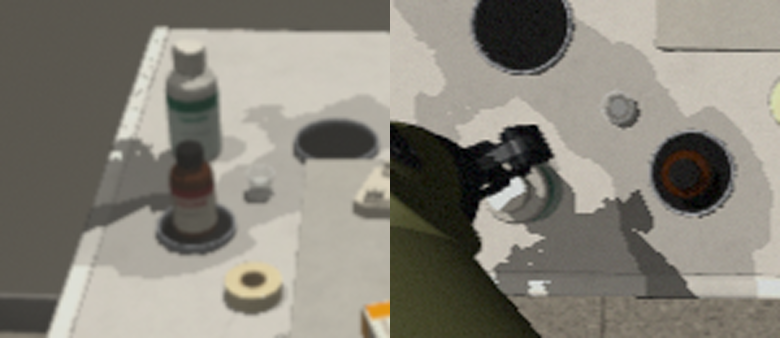

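>>> arm_command(plan=[[[0,0,15,0,0,0,1],[0,0,25,0,0,0,1],[0,0,25,0,0,0,1],[0,0,20,0,0,0,1],[0,0,20,0,0,0,1],[0,0,20,0,0,0,1],[0,0,15,0,0,0,1],[0,0,12,0,0,0,1],[0,0,7,0,0,0,1],[0,0,3.5,0,0,0,1],[0,0,0,0,0,0,1],[0,0,0,0,0,0,1]]])

```text
time: 28.63
position: [446.5, 207.0, 239.3]
tcp_rot: [[0.878, 0.479, 0.001], [0.479, -0.878, 0.0], [0.001, 0.0, -1.0]]
force: [-0.5, -0.4, -0.2]
opening: 85.1
```

```bash
python3 st.py; python3 two.py g17 288 200 220 275
```

```text
time 28.633
position [446.509, 206.983, 239.33]
tcp_rot [[0.878, 0.479, 0.001], [0.479, -0.878, 0.0], [0.001, 0.0, -1.0]]
joint_pos [-0.049, 0.582, -0.651, 2.05, 0.553, 0.687, -2.132]
force [-0.465, -0.439, -0.23]
opening 85.135
```

View pics/g17.png

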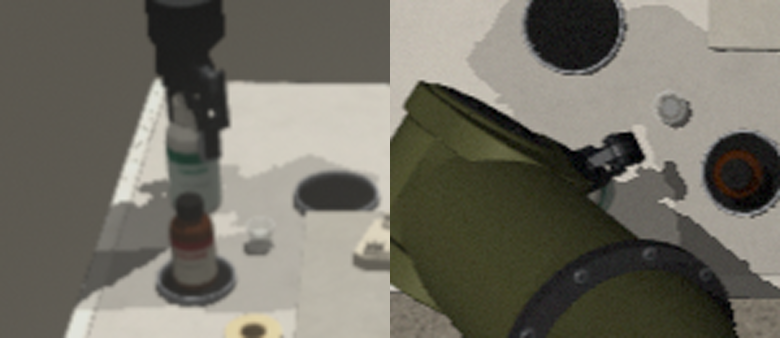

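>>> arm_command(plan=[[[0,0,0,0,0,0,0.5],[0,0,0,0,0,0,0.4],[0,0,0,0,0,0,0.3],[0,0,0,0,0,0,0.2],[0,0,0,0,0,0,-1],[0,0,0,0,0,0,-1],[0,0,0,0,0,0,-1],[0,0,0,0,0,0,-1],[0,0,0,0,0,0,-1],[0,0,-4,0,0,0,-1],[0,0,-8,0,0,0,-1],[0,0,-8,0,0,0,-1],[0,0,0,0,0,0,-1],[0,0,0,0,0,0,-1]]], grip_force=60)

```text
time: 29.9
position: [446.5, 207.0, 259.4]
tcp_rot: [[0.878, 0.479, 0.001], [0.479, -0.878, 0.001], [0.001, 0.0, -1.0]]
force: [-0.7, 0.2, -3.4]
opening: 50.7
```

```bash
python3 st.py; python3 two.py g18 288 200 220 275
```

```text
time 29.9
position [446.49, 207.019, 259.374]
tcp_rot [[0.878, 0.479, 0.001], [0.479, -0.878, 0.001], [0.001, 0.0, -1.0]]
joint_pos [-0.026, 0.554, -0.68, 2.03, 0.518, 0.731, -2.101]
force [-0.747, 0.152, -3.356]
opening 50.652
```

View pics/g18.png

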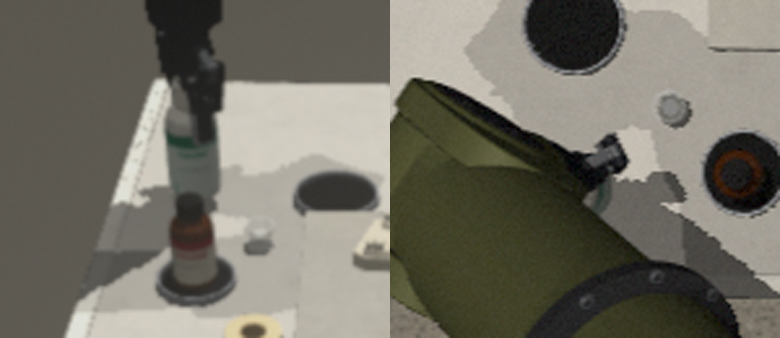

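>>> arm_command(plan=[[[0,0,-10,0,0,0,-1],[0,0,-15,0,0,0,-1],[0,0,-10,0,0,0,-1],[6,2.4,0,0,0,0,-1],[12,4.9,0,0,0,0,-1],[16,6.5,0,0,0,0,-1],[16,6.5,0,0,0,0,-1],[16,6.5,0,0,0,0,-1],[16,6.5,0,0,0,0,-1],[16,6.5,0,0,0,0,-1],[16,6.5,0,0,0,0,-1],[12,4.9,0,0,0,0,-1],[8,3.3,0,0,0,0,-1],[4.4,1.7,0,0,0,0,-1],[0,0,0,0,0,0,-1],[0,0,0,0,0,0,-1]]])

```text
time: 31.33
position: [594.3, 224.1, 293.5]
tcp_rot: [[0.878, 0.479, -0.001], [0.479, -0.878, -0.0], [-0.001, -0.0, -1.0]]
force: [-0.2, -0.2, -2.1]
opening: 50.9
```

```bash
python3 st.py; python3 two.py g19 340 200 220 220
```

```text
time 31.333
position [594.296, 224.067, 293.476]
tcp_rot [[0.878, 0.479, -0.001], [0.479, -0.878, -0.0], [-0.001, -0.0, -1.0]]
joint_pos [-0.004, 0.694, -0.686, 1.614, 0.496, 1.016, -1.915]
force [-0.235, -0.202, -2.095]
opening 50.894
```

View pics/g19.png

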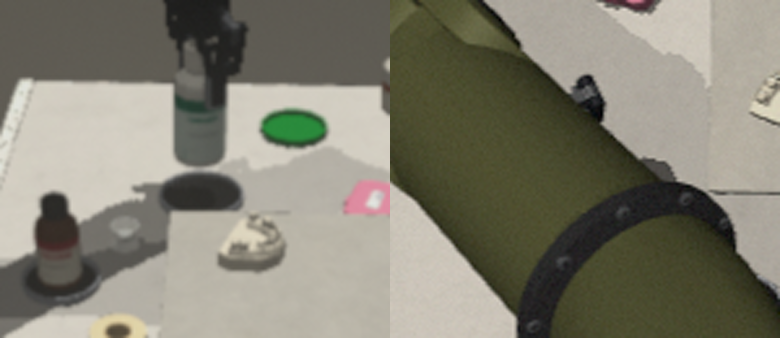

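>>> arm_command(plan=[[[0,0,8,0,0,0,-1],[0,0,12,0,0,0,-1],[0,0,12,0,0,0,-1],[0,0,8,0,0,0,-1],[0,0,5,0,0,0,-1],[0,0,3,0,0,0,-1],[0,0,1.5,0,0,0,-1],[0,0,0.5,0,0,0,-1],[0,0,0,0,0,0,-1],[0,0,0,0,0,0,-1]]])

```text
time: 32.27
position: [594.8, 224.1, 244.1]
tcp_rot: [[0.878, 0.479, 0.001], [0.479, -0.878, 0.0], [0.001, 0.0, -1.0]]
force: [0.1, 1.1, -2.0]
opening: 50.7
```

```bash
python3 st.py; python3 two.py g20 340 200 220 220
```

```text
time 32.267
position [594.819, 224.103, 244.119]
tcp_rot [[0.878, 0.479, 0.001], [0.479, -0.878, 0.0], [0.001, 0.0, -1.0]]
joint_pos [-0.023, 0.747, -0.652, 1.661, 0.544, 0.922, -1.954]
force [0.118, 1.056, -2.049]
opening 50.726
```

View pics/g20.png

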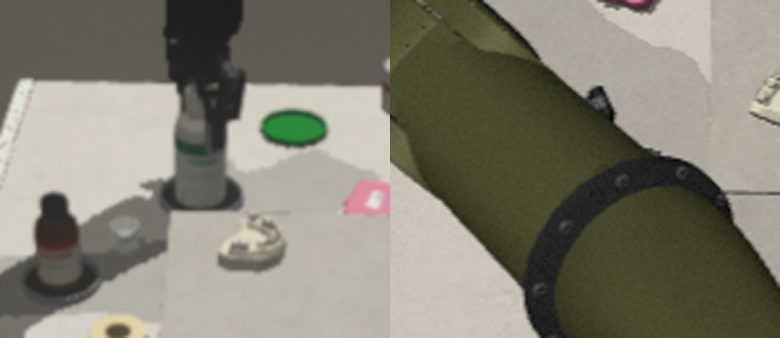

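>>> arm_command(plan=[[[0,0,0.6,0,0,0,-1],[0,0,0,0,0,0,-1],[0,0,0,0,0,0,0.3],[0,0,0,0,0,0,0.5],[0,0,0,0,0,0,0.8],[0,0,0,0,0,0,0.9],[0,0,0,0,0,0,0.9],[0,0,0,0,0,0,0.9],[0,0,-6,0,0,0,0.9],[0,0,-15,0,0,0,0.9],[0,0,-25,0,0,0,0.9],[0,0,-30,0,0,0,0.9],[0,0,-30,0,0,0,0.9],[0,0,-30,0,0,0,0.9],[0,0,-25,0,0,0,0.9],[-20,0,-10,0,0,0,0.9],[-25,10,0,0,0,0,0.9],[-25,20,0,0,0,0,0.9],[-25,20,0,0,0,0,0.9],[-20,25,0,0,0,0,0.9]]])

```text
time: 34.03
position: [527.9, 102.9, 414.9]
tcp_rot: [[0.877, 0.481, 0.0], [0.481, -0.877, -0.0], [0.0, 0.0, -1.0]]
force: [1.5, -0.6, -0.8]
opening: 81.3
```

```bash
python3 st.py; python3 two.py g21 340 200 220 220
```

```text
time 34.033
position [527.883, 102.949, 414.914]
tcp_rot [[0.877, 0.481, 0.0], [0.481, -0.877, -0.0], [0.0, 0.0, -1.0]]
joint_pos [0.287, 0.437, -0.784, 1.71, 0.336, 1.135, -1.663]
force [1.49, -0.619, -0.794]
opening 81.27
```

View pics/side_g21.png

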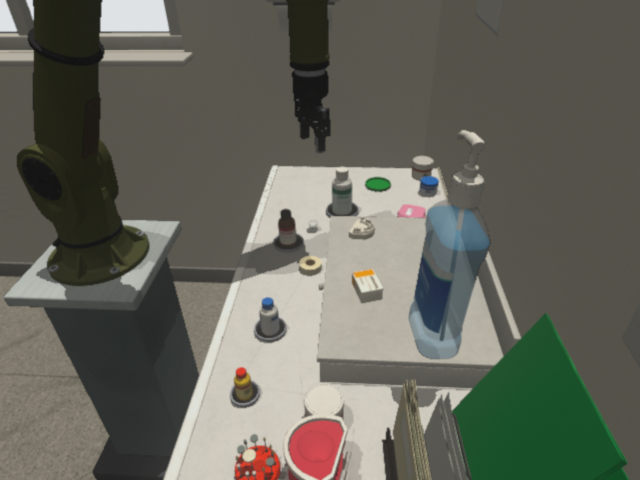

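View pics/top_g21.png

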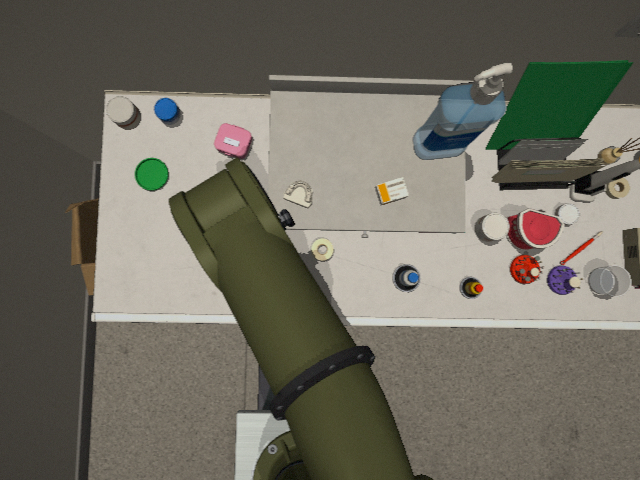

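>>> arm_command(plan=[[[-15,20,0,0,0,0,0.9],[-20,26,0,0,0,0,0.9],[-20,26,0,0,0,0,0.9],[-20,26,0,0,0,0,0.9],[-20,26,0,0,0,0,0.9],[-20,26,0,0,0,0,0.9],[-20,26,0,0,0,0,0.9],[-20,26,0,0,0,0,0.9],[-20,26,0,0,0,0,0.9],[-10,13,0,0,0,0,0.9],[0,0,0,0,0,0,0.9],[0,0,0,0,0,0,0.9]]])

```text
time: 35.13
position: [482.9, -197.6, 414.4]
tcp_rot: [[0.879, 0.477, 0.0], [0.477, -0.879, 0.0], [0.001, -0.0, -1.0]]
force: [0.3, 1.2, -0.3]
opening: 81.1
```

```bash
python3 st.py; python3 two.py g22 340 200 235 250
python3 - <<'E'
from h import *
t=cv2.imread("pics/top_g22.png");s=cv2.imread("pics/side_g22.png");t1=cv2.imread("pics/top_g21.png")
z=lambda i,u,v:cv2.resize(i[v-35:v+35,u-33:u+33],(198,210),interpolation=cv2.INTER_CUBIC)
cv2.imwrite("pics/fin.png",np.vstack([np.hstack([z(t1,471,287),z(t1,406,278),z(t,281,270),z(t,216,219)]),np.hstack([z(s,244,385),z(s,270,320),z(s,288,232),z(s,342,195)])]))
for k in("jar_center","dappen_center","bottle_l_center","bottle_m_center"):
  for c in("side","top"):
    print(k,c,[(round(q["p"],2),np.round(onz(c,q["centre"],H[k]),1).tolist()) for q in place_of(k,c)[:3]])
E
```

```text
time 35.133
position [482.881, -197.625, 414.362]
tcp_rot [[0.879, 0.477, 0.0], [0.477, -0.879, 0.0], [0.001, -0.0, -1.0]]
joint_pos [0.867, 0.405, -0.76, 1.75, 0.308, 1.11, -1.065]
force [0.288, 1.155, -0.253]
opening 81.108
jar_center side [(0.81, [588.6, -422.2, 29.0])]
jar_center top [(0.52, [582.9, -425.2, 29.0])]
dappen_center side [(0.6, [522.6, 136.4, 13.0])]
dappen_center top [(0.49, [603.4, 238.6, 13.0]), (0.42, [519.8, 135.0, 13.0])]
bottle_l_center side [(0.9, [597.7, 225.4, 64.0]), (0.38, [480.3, -298.6, 64.0])]
bottle_l_center top [(0.96, [587.2, 226.1, 64.0])]
bottle_m_center side [(0.78, [461.2, 61.6, 46.0])]
bottle_m_center top [(0.71, [458.3, 65.9, 46.0]), (0.32, [464.6, 64.7, 46.0]), (0.19, [588.4, 210.7, 46.0])]
```

View pics/fin.png

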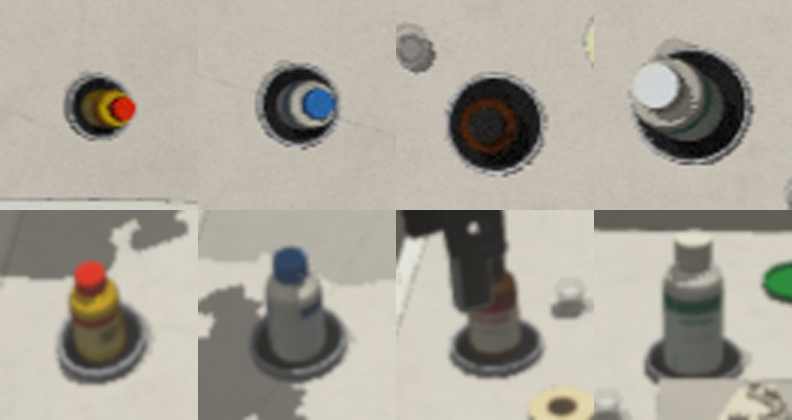

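All four bottles stand upright inside their rims in both views. The jar and glass dish have not moved, and the arm is clear. Handing in.

```bash
python3 -c "
from cell import bot
print(bot.state()['time']); print(bot.close_job())"
```

```text
35.6333
the job is handed in; nothing more can be done
None
```

I put each bottle in the dish for its size, working from smallest to largest, and handed the job in at 35.6 s.

- **Bottles:** In the last pictures from both cameras all four stand upright inside their rims. In the last side view the open gripper hid part of the second-largest bottle. An earlier pair of pictures, taken right after it was released, showed it well centred. The smallest sits a few mm off centre in its dish but inside the rim.
- **Bystanders:** The jar and the small glass dish were measured within a few mm of where they started, and the green look-alike dish was never approached.
- **Robot:** The gripper was clear of everything at hand-in, and none of the force readings I took went above about 4 N.
- **Check that disagreed:** The two cameras put the largest bottle at positions about 10 mm apart in x. Both lie inside its dish, and the close-up agrees. The top camera's best guess for the glass dish was also wrong: it pointed into the largest dish. Its second guess matched the side view.

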